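# Find the plate that does not rock and stand the master on it

### The job

Two of the three aluminium plates on the granite slab rock and one is steady, though all look alike: test them by gently pressing neighbouring corners of a plate in turn with the closed fingers, and do not settle before you have felt at least one plate dip under the fingers. Then take the steel setting master and set it down gently, upright and centred in the red ring of the steady plate; it must never stand on a plate that rocks. Leave the plates lying where they are and everything else undisturbed.

Things in the scene. Friction and masses are not known exactly. Their poses are not given: they have to be found in the camera images.
- plate_a: One of three identical loose grey aluminium plates, 100 x 100 x 10 mm, 0.27 kg, in a row about 122 mm apart on the slab, each on its own 7 mm dark rubber pad that gives about 0.2 mm per N; any may be the steady one. Origin: centre of its underside, 37 mm above the bench; z up, x towards its red ring; top face at z = +0.010. Press 15 mm in from both edges of a corner, no harder than 25 N.
- plate_a_ring (a point): Centre of the red printed ring (39 mm across) on the top face of that plate, 28 mm from the plate's centre towards its x edge; same axes as the plate.
- plate_b: Plate like plate_a, same size and axes. The two rocking plates bear only on a hidden 14 mm wide ridge along one diagonal (either one). Left alone they lie level. About 1 N on a corner off the ridge makes it dip about 2 mm (tilt about 0.05 rad) until it bottoms; let go, it comes back. The two corners on the ridge do not dip.
- plate_b_ring (a point): Centre of the red printed ring (39 mm across) on the top face of that plate, 28 mm from the plate's centre towards its x edge; same axes as the plate.
- plate_c: Plate like plate_a, same size and axes. No corner of the steady plate dips, so its neighbouring corners stop a pressing finger at the same height; on a rocking plate one of two neighbouring corners stops it about 2 mm lower. The places of the steady and the rocking plates change from run to run, and so do the names.
- plate_c_ring (a point): Centre of the red printed ring (39 mm across) on the top face of that plate, 28 mm from the plate's centre towards its x edge; same axes as the plate.
- slab: Fixed grey granite slab, 150 (x) x 390 (y) x 30 mm, that carries the three plates in a row along its y. Origin: centre of its underside on the bench; top at z = +0.030.
- master: Steel setting master: plain upright cylinder, 32 mm diameter, 65 mm high, about 0.4 kg, with a brass-coloured band near its top. Stands on the bench beside the slab, left or right. Origin: centre of its underside, z up.
- jar: Bystander: amber jar with white cap, 44 mm diameter, 75 mm high, on the other side of the slab from the master. Origin: centre of its underside.
- objective: Bystander: black microscope objective, 30 mm diameter, 50 mm high, standing beyond the slab. Origin: centre of its underside.
- collar: Bystander: brass collar, 44 mm outside diameter, 12 mm high, lying beyond the slab. Origin: centre of its underside.
- dish: Bystander: shallow white dish, 80 mm across, 18 mm high, beyond the slab. Origin: centre of its underside.
There are look-alikes about, which are no part of the job. Leave any blue or orange look-alike of the plate_a alone.

How it is judged:
By the outcome, as a careful person would: the job done as asked, in the order asked, and still so for the second after the job is handed in, with the robot touching nothing.
It also fails if it takes over 58 s, if anything falls off the work surface, if the arm or the gripper's body presses on something with over 40 N, if the wrist force passes 120 N, or if a joint passes its speed limit or range.

### The arm

A 7-joint arm with a two-finger parallel gripper is mounted at the origin on the work surface. World frame = base frame: x ahead of the robot, y to its left, z up, the work surface at z = 0. Lengths are in m, angles in rad, forces in N, time in s.
With the tool pointing down it reaches from about 0.425 to 1.025 m from the base axis. Payload 9.4 kg.
Tool frame: the origin (TCP) lies at the very end of the fingers, on their centre line; the grasp point (between the pads) lies 19 mm behind it; z points along the fingers, y is the line along which they close (so a half turn about z gives the same grasp; the last joint's range is limited). The gripper opens to 85 mm and grips with 20 to 120 N. Pads are 22 mm wide; open, the fingers measure 114 mm over their backs; the gripper's body (76 mm by 85 mm) begins 54 mm behind the grasp point. The pads swing forward as they close: fully open they stand 13 mm farther back than shut.
Start: joints at [1.148, 0.599, -0.003, 1.599, 0.002, 0.943, -0.08], TCP at [0.246, -0.682, 0.231] pointing down, gripper open.
Joint ranges: [-2.57, 2.57], [-0.35, 1.97], [-1.29, 1.29], [0.11, 2.56], [-1.05, 4.19], [0.11, 1.86], [-2.63, 2.63]. Speed limits (rad/s): [2.22, 2.22, 3.01, 3.01, 3.14, 3.14, 3.14].

### API

Orientations are given as a unit quaternion [w, x, y, z].
In Python, from bench import monitor, snapshot, job gives the robot as it stands. The module is installed in compiled form; this text tells all that it offers.
- The arm moves only by the tool step_arm, never from a script. Its argument "commands" is a list that holds one entry, the list of rows, each a list of 5 numbers: the finger opening in mm, from 0 to 85.4, then the shift along the world's x, y, z in mm, then the turn about the world's z in degrees. In form: [[[claw, dx, dy, dz, twist], ...]]. A call has 1 to 10 rows; each row is the pose to reach, as a shift and turn from the pose commanded when the call began; what a row does not reach only later rows make up. A row lasts 1/10 s, in which the tool goes at most 50 mm and 8.59 degrees, less where a joint would pass 70% of its speed; a pose out of reach is approached as far as the arm can. A call with a gripper value outside its range is refused whole. The fingers move at their own pace and stop on an object; the grip force is fixed at half the most. Time passes only in rows, so rows that repeat a pose let the fingers close. It gives the time, the measured TCP pose, the force, the opening and the grip force at its end, in the units of the state.
- monitor.observe(): the state, without advancing time (a new reading comes with each control period).
- snapshot(name): name is "side" or "top"; returns a dict with "img" (480x640x3 uint8, red, green, blue), "fx", "fy", "cx", "cy" (pixels), "origin" and "attitude" of the camera in the world. Camera axes: x right, y up, looking along -z (the intrinsics and any distortion apply to the point x, -y, -z); pixel columns grow to the right and rows downward; lengths in m; the calibration is good to about 2 mm. A picture is of the moment at which its call begins. There is no depth.
- job.close_job(): hands the job in; it is judged then, once.
The state is a dict: "t": time; "joints": joint angles; "qvel": joint speeds; "joint_efforts": joint torques, N m; "tcp_pos": TCP position; "eef_rot": TCP orientation; "force": force on the tool from outside, world axes, zero at the start; "torque": the same for the moment, N m; "gripper_width": finger opening in m; "finger_force": force on a finger pad.
Only numpy, scipy, OpenCV 4.12 (cv2) and the standard library are available. Lean on these libraries where they do the work, as an engineer would, in place of code of your own. Each camera call takes 0.05 s, during which the arm holds its last target. There are 200 camera calls.

## Working session

There is one attempt and no reset: what is moved stays moved. The work goes in short steps, Python scripts to look and compute and a tool call to move; the robot and the scene stay as the last step left them, time stands still between calls to the robot, and variables do not carry over. Pictures are saved under pics/ and viewed, at most 10 in all, crops included, and the job is handed in when it is done.

Besides the shell and the picture viewer there is one more tool, called after "Request:" by a JSON object that holds its "op" and its "data", one argument or row to a line. step_arm: Moves the arm, as the interface text tells. Its arguments: {"type":"object","properties":{"commands":{"type":"array","items":{"type":"array","items":{"type":"array","items":{"type":"number"}}}}},"required":["commands"]}

```bash
mkdir -p pics
cat > h.py <<'E'
import numpy as np, cv2
from scipy.spatial.transform import Rotation as R
from bench import monitor, snapshot, job
def snap(n,name):
    s=snapshot(n); cv2.imwrite(f'pics/{name}.png',s['img'][:,:,::-1]); return s
def rot(s):
    a=np.array(s['attitude'],float)
    return a if a.shape==(3,3) else R.from_quat(a[[1,2,3,0]]).as_matrix()
def ray(s,u,v,z):
    d=rot(s)@np.array([(u-s['cx'])/s['fx'],-(v-s['cy'])/s['fy'],-1]); o=np.array(s['origin'])
    return o+d*(z-o[2])/d[2]
def proj(s,p):
    c=rot(s).T@(np.array(p)-s['origin']); return s['cx']+s['fx']*c[0]/-c[2], s['cy']-s['fy']*c[1]/-c[2]
E
python3 - <<'E'
from h import *
for n in('top','side'):
    s=snap(n,n+'0'); print({k:v for k,v in s.items() if k!='img'})
o=monitor.observe();print(o)
E
```

```text
{'fx': 463.99892073651364, 'fy': 463.99892073651364, 'cx': 321.63053195242384, 'cy': 244.25562586155533, 'origin': array([0.50135012, 0.02066595, 1.03075683]), 'attitude': array([-0.70172123, -0.00643203,  0.02287032,  0.7120554 ])}
{'fx': 481.1074407976191, 'fy': 481.1074407976191, 'cx': 313.6031217723791, 'cy': 238.0787370958407, 'origin': array([0.47889795, 0.80242153, 0.51821292]), 'attitude': array([-0.03469072, -0.02332185,  0.49999182,  0.86502071])}
{'t': 0.1, 'joints': array([ 1.14829624,  0.60007318, -0.00255398,  1.60007256,  0.00179888,
        0.94293452, -0.07978283]), 'qvel': array([ 9.75486727e-04, -1.68181190e-03, -3.15993020e-05, -3.34708275e-03,
        1.46963577e-03,  3.70742958e-04, -2.17323221e-03]), 'joint_efforts': array([ 6.29787348e-03, -7.77992392e+01,  1.57006145e+00, -2.58622688e+01,
        1.25722549e-02,  5.58226893e-03, -1.43477934e-05]), 'tcp_pos': array([ 0.24557945, -0.68166505,  0.23047481]), 'eef_rot': array([-7.17572051e-04,  9.85082506e-01,  1.72081099e-01, -1.91505539e-04]), 'force': array([-0.4406875 , -0.07642136,  1.09158348]), 'torque': array([ 0.00505204,  0.01910254, -0.00486479]), 'finger_force': 0.0, 'gripper_width': 0.08535565927561506}
```

View pics/top0.png

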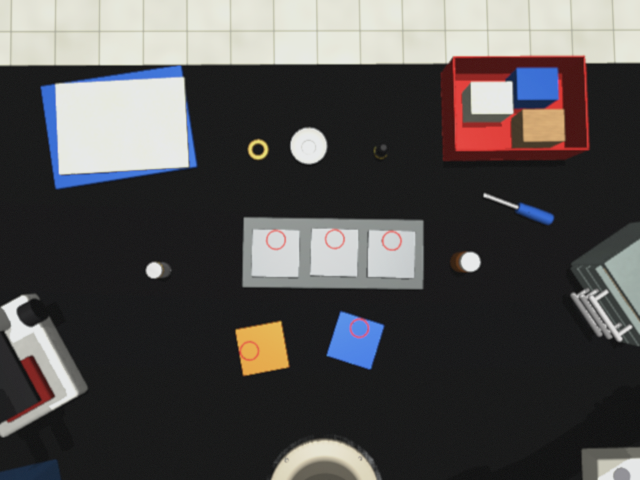

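View pics/side0.png

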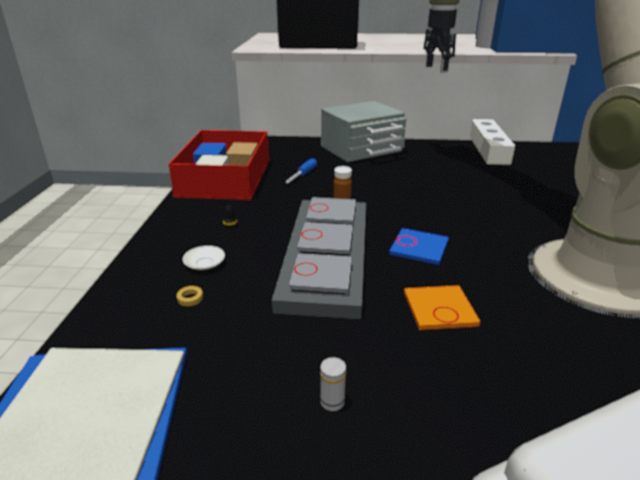

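The top view (up = +x, left = +y) shows three grey plates with rings at (276,240), (335,239) and (392,241) on the slab, and blue and orange decoys at (356,340) and (262,348). There are two upright candidates: the light cylinder at top (157,270) / side (333,384), and the amber white-capped jar at top (468,262). The cylinder with the brass band fits the master. I'll confirm it in a crop and measure.

Run:
```python
from h import *
s=snapshot('top'); w=snapshot('side')
im=s['img']; g=cv2.cvtColor(im,cv2.COLOR_RGB2GRAY); hsv=cv2.cvtColor(im,cv2.COLOR_RGB2HSV)
roi=np.zeros_like(g); roi[215:292,240:426]=1
m=((g>175)|((hsv[...,1]>60)&(im[...,0]>150))).astype(np.uint8)*roi
cs,_=cv2.findContours(m,0,2)
for c in cs:
    if cv2.contourArea(c)<1000: continue
    r=cv2.minAreaRect(c); print('plate',np.round(r[0],1),np.round(r[1],1),round(r[2],1),ray(s,*r[0],.047).round(4))
    b=[ray(s,*p,.047)[:2] for p in cv2.boxPoints(r)]
    print(np.round(b,4).tolist(), 'side lens',[round(np.linalg.norm(b[i]-b[i-1]),4) for i in range(4)])
red=((hsv[...,1]>60)&(im[...,0]>150)).astype(np.uint8)*roi
red=cv2.dilate(red,np.ones((3,3),np.uint8))
for c in cv2.findContours(red,0,2)[0]:
    if len(c)>20: e=cv2.fitEllipse(c); print('ring',np.round(e[0],1),np.round(e[1],1),ray(s,*e[0],.047).round(4))
# master
m=(g>170).astype(np.uint8); m[:255]=0;m[285:]=0;m[:,:135]=0;m[:,180:]=0
c=max(cv2.findContours(m,0,2)[0],key=cv2.contourArea);e=cv2.minEnclosingCircle(c);print('master top',e,ray(s,*e[0],.065).round(4))
m=(cv2.cvtColor(w['img'],cv2.COLOR_RGB2GRAY)>60).astype(np.uint8); m[:340]=0;m[425:]=0;m[:,:300]=0;m[:,370:]=0
c=max(cv2.findContours(m,0,2)[0],key=cv2.contourArea);b=cv2.boundingRect(c);print('side box',b)
u=b[0]+b[2]/2
print('side base front',ray(w,u,b[1]+b[3]-1,0).round(4),'top back/front',ray(w,u,b[1],.065).round(4))
cv2.imwrite('pics/crop1.png',np.hstack([cv2.resize(w['img'][340:430,283:383],(400,360),interpolation=2),cv2.resize(im[235:305,115:195],(400,360),interpolation=2)])[:,:,::-1])
```

```text
plate [391.  253.5] [47. 46.] 90.0 [ 0.5202 -0.1499  0.047 ]
[[0.571, -0.1018], [0.5697, -0.2002], [0.4695, -0.1979], [0.4711, -0.0998]] side lens [np.float64(0.0999), np.float64(0.0985), np.float64(0.1001), np.float64(0.098)]
plate [275.  252.5] [46.9 47.5] 1.5 [0.5259 0.0964 0.047 ]
[[0.4779, 0.1476], [0.5782, 0.144], [0.5742, 0.0448], [0.4737, 0.0488]] side lens [np.float64(0.0989), np.float64(0.1003), np.float64(0.0993), np.float64(0.1006)]
plate [333.9 251.7] [46.6 47.2] 1.8 [ 0.5258 -0.0283  0.047 ]
[[0.4782, 0.0233], [0.5782, 0.0188], [0.5737, -0.0803], [0.4736, -0.0753]] side lens [np.float64(0.0987), np.float64(0.1001), np.float64(0.0991), np.float64(0.1003)]
ring [391.3 240.3] [22.  22.6] [ 0.5484 -0.1512  0.047 ]
ring [334.3 238.7] [21.8 22.1] [ 0.5535 -0.0297  0.047 ]
ring [275.5 239.4] [21.9 22.6] [0.5537 0.095  0.047 ]
master top ((153.5454559326172, 269.9090881347656), 7.546099662780762) [0.4932 0.3453 0.065 ]
side box (320, 357, 27, 54)
side base front [0.4922 0.361  0.    ] top back/front [0.4946 0.3299 0.065 ]
```

View pics/crop1.png

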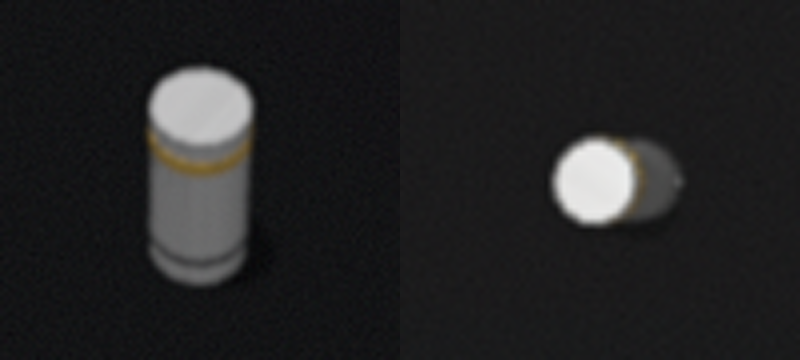

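The crop confirms the steel cylinder with the brass band near its top, at (200,175) in the crop, as the master. Its position is about (0.4935, 0.345). I'll move above the near-right corner of the right plate with the fingers closed.

Request:
{"op": "step_arm", "data": {
  "commands": [
    [[0,239,498,0,70],[0,239,498,0,70],[0,239,498,0,70],[0,239,498,0,70],[0,239,498,0,70],[0,239,498,0,70],[0,239,498,0,70],[0,239,498,0,70],[0,239,498,0,70],[0,239,498,0,70]]
  ]
}}

```text
t: 1.2
tcp_pos: [0.4625, -0.2297, 0.2314]
eef_rot: [0.0, 0.708, 0.706, 0.0]
force: [1.1, -0.6, 0.3]
gripper_width: -0.0001
finger_force: 0.0
```

Request:
{"op": "step_arm", "data": {
  "commands": [
    [[0,0,0,0,0],[0,0,0,0,0],[0,0,0,0,0],[0,0,0,0,0]]
  ]
}}

```text
t: 1.6
tcp_pos: [0.4613, -0.2328, 0.2311]
eef_rot: [-0.0, 0.709, 0.705, -0.0]
force: [-0.2, -0.1, 0.0]
gripper_width: -0.0
finger_force: 0.0
```

Request:
{"op": "step_arm", "data": {
  "commands": [
    [[0,23,48.5,0,0],[0,23,48.5,-50,0],[0,23,48.5,-100,0],[0,23,48.5,-140,0],[0,23,48.5,-160,0],[0,23,48.5,-171,0],[0,23,48.5,-171,0],[0,23,48.5,-171,0]]
  ]
}}

```text
t: 2.4
tcp_pos: [0.4854, -0.1835, 0.061]
eef_rot: [0.0, 0.709, 0.706, 0.0]
force: [-0.1, 0.3, 0.0]
gripper_width: 0.0006
finger_force: 0.0
```

Request:
{"op": "step_arm", "data": {
  "commands": [
    [[0,0,0,-3,0],[0,0,0,-6,0],[0,0,0,-9,0],[0,0,0,-11,0],[0,0,0,-11,0],[0,0,0,-11,0]]
  ]
}}

```text
t: 3.0
tcp_pos: [0.4851, -0.1828, 0.0493]
eef_rot: [-0.0, 0.708, 0.706, -0.0]
force: [0.1, 0.4, 0.6]
gripper_width: -0.0
finger_force: 0.0
```

Request:
{"op": "step_arm", "data": {
  "commands": [
    [[0,0,0,-1,0],[0,0,0,-2,0],[0,0,0,-2,0],[0,0,0,-2,0]]
  ]
}}

```text
t: 3.4
tcp_pos: [0.485, -0.1828, 0.0473]
eef_rot: [-0.0, 0.708, 0.706, -0.0]
force: [-0.1, 0.5, 0.2]
gripper_width: 0.0
finger_force: 0.0
```

Request:
{"op": "step_arm", "data": {
  "commands": [
    [[0,0,0,-1,0],[0,0,0,-1,0],[0,0,0,-1,0]]
  ]
}}

```text
t: 3.7
tcp_pos: [0.4851, -0.1828, 0.0464]
eef_rot: [0.0, 0.708, 0.706, -0.0]
force: [-0.6, 0.4, 3.8]
gripper_width: 0.0001
finger_force: 1.7
```

Request:
{"op": "step_arm", "data": {
  "commands": [
    [[0,0,0,-1,0],[0,0,0,-1,0],[0,0,0,-1,0]]
  ]
}}

```text
t: 4.0
tcp_pos: [0.4851, -0.1829, 0.0455]
eef_rot: [0.0, 0.708, 0.706, -0.0]
force: [-1.4, -0.1, 8.3]
gripper_width: -0.0005
finger_force: 3.6
```

Request:
{"op": "step_arm", "data": {
  "commands": [
    [[0,0,0,10,0],[0,1,40,10,0],[0,1,69,10,0],[0,1,69,6,0],[0,1,69,3,0],[0,1,69,2,0],[0,1,69,1,0],[0,1,69,1,0],[0,1,69,1,0]]
  ]
}}

```text
t: 4.9
tcp_pos: [0.486, -0.1145, 0.0463]
eef_rot: [0.0, 0.709, 0.706, -0.0]
force: [-0.5, 0.1, 0.9]
gripper_width: 0.0001
finger_force: 0.2
```

Request:
{"op": "step_arm", "data": {
  "commands": [
    [[0,0,0,-1,0],[0,0,0,-1,0],[0,0,0,-1,0]]
  ]
}}

```text
t: 5.2
tcp_pos: [0.486, -0.1139, 0.0453]
eef_rot: [0.0, 0.708, 0.706, -0.0]
force: [-0.2, 0.5, 0.7]
gripper_width: 0.0
finger_force: 0.3
```

Request:
{"op": "step_arm", "data": {
  "commands": [
    [[0,0,0,-1,0],[0,0,0,-1.5,0],[0,0,0,-1.5,0],[0,0,0,-1.5,0]]
  ]
}}

```text
t: 5.6
tcp_pos: [0.4861, -0.1139, 0.0439]
eef_rot: [0.0, 0.708, 0.706, -0.0]
force: [-0.8, 0.9, 4.9]
gripper_width: -0.0
finger_force: 2.5
```

Request:
{"op": "step_arm", "data": {
  "commands": [
    [[0,0,0,3,0],[0,0,0,15,0],[0,0,50,15,0],[0,4,55,10,0],[0,4,55,6,0],[0,4,55,4.5,0],[0,4,55,3.5,0],[0,4,55,2.5,0],[0,4,55,2.5,0],[0,4,55,2.5,0]]
  ]
}}

```text
t: 6.6
tcp_pos: [0.4896, -0.0597, 0.0464]
eef_rot: [0.0, 0.709, 0.706, -0.0]
force: [-0.9, -2.8, 4.0]
gripper_width: -0.0002
finger_force: 1.8
```

Request:
{"op": "step_arm", "data": {
  "commands": [
    [[0,0,0,10,0],[0,2,40,10,0],[0,3,68,10,0],[0,3,68,10,0],[0,3,68,5,0],[0,3,68,2,0],[0,3,68,1,0],[0,3,68,0,0],[0,3,68,0,0],[0,3,68,0,0]]
  ]
}}

```text
t: 7.6
tcp_pos: [0.4929, 0.0084, 0.0464]
eef_rot: [0.0, 0.709, 0.706, -0.0]
force: [-0.2, -1.6, 4.3]
gripper_width: -0.0
finger_force: 1.7
```

Request:
{"op": "step_arm", "data": {
  "commands": [
    [[0,0,0,-1,0],[0,0,0,-1,0],[0,0,0,-1,0]]
  ]
}}

```text
t: 7.9
tcp_pos: [0.4929, 0.0085, 0.0455]
eef_rot: [0.0, 0.709, 0.706, -0.0]
force: [-0.9, -4.3, 7.1]
gripper_width: -0.0003
finger_force: 3.6
```

The middle plate stopped the finger at the same height at both corners. I'll check that the left plate rocks.

Request:
{"op": "step_arm", "data": {
  "commands": [
    [[0,0,0,10,0],[0,-3,40,12,0],[0,-3,54,12,0],[0,-3,54,10,0],[0,-3,54,5,0],[0,-3,54,3,0],[0,-3,54,2,0],[0,-3,54,1,0],[0,-3,54,0,0],[0,-3,54,0,0]]
  ]
}}

```text
t: 8.9
tcp_pos: [0.49, 0.0628, 0.0452]
eef_rot: [0.0, 0.708, 0.706, -0.0]
force: [0.1, -0.7, -0.0]
gripper_width: -0.0001
finger_force: 0.4
```

Request:
{"op": "step_arm", "data": {
  "commands": [
    [[0,0,0,10,0],[0,2,40,12,0],[0,3,70,12,0],[0,3,70,10,0],[0,3,70,5,0],[0,3,70,3,0],[0,3,70,2,0],[0,3,70,1,0],[0,3,70,0,0],[0,3,70,0,0]]
  ]
}}

```text
t: 9.9
tcp_pos: [0.4929, 0.1321, 0.0455]
eef_rot: [0.0, 0.709, 0.706, -0.001]
force: [-1.3, -3.8, 7.3]
gripper_width: 0.0
finger_force: 3.7
```

Left plate rocks (free to dip at its right corner, stiff at its left one). The middle plate is therefore the steady one. Next is the master.

Request:
{"op": "step_arm", "data": {
  "commands": [
    [[0,0,0,30,0],[85,0,0,75,0],[85,0,50,100,0],[85,0,100,100,0],[85,0,150,100,0],[85,0,200,100,0],[85,0.5,213,100,0],[85,0.5,213,100,0],[85,0.5,213,100,0]]
  ]
}}

```text
t: 10.8
tcp_pos: [0.4934, 0.345, 0.1448]
eef_rot: [0.0, 0.708, 0.706, -0.001]
force: [-1.0, -0.2, -0.1]
gripper_width: 0.0849
finger_force: 0.0
```

Run:
```python
from h import *
o=monitor.observe();print(o['tcp_pos'],o['gripper_width'],o['joints'])
s=snap('side','side1'); t=snap('top','top1')
for n,z in(('base',0),('top',.065)): print(n,proj(s,[.4935,.345,z]))
cv2.imwrite('pics/crop2.png',np.hstack([cv2.resize(s['img'][230:430,230:430],(400,400)),cv2.resize(t['img'][200:300,110:210],(400,400))])[:,:,::-1])
```

```text
[0.493445   0.34496563 0.14482795] 0.08488968679018064 [-0.56962771  0.56601774 -0.19829337  1.95445998  0.17917179  0.63923773
 -0.88560549]
base (np.float64(333.0812779295657), np.float64(400.46898863626035))
top (np.float64(333.8122260742428), np.float64(365.37338151149146))
```

View pics/crop2.png

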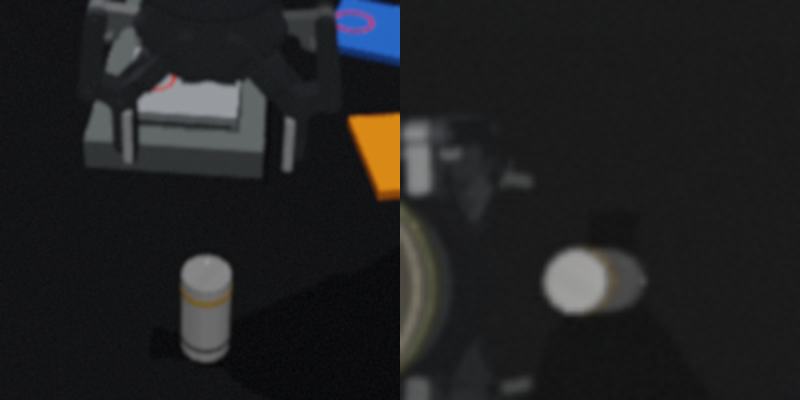

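The crop shows the fingers at (128,150) and (289,150) straddling the master at (206,290) centrally; in the top crop the fingers at rows 180 and 385 centre on it at row 282. I'll descend and grip.

Request:
{"op": "step_arm", "data": {
  "commands": [
    [[85,0,0,-40,0],[85,0,0,-80,0],[85,0,0,-105,0],[85,0,0,-117,0],[85,0,0,-121,0],[85,0,0,-121,0],[50,0,0,-121,0],[36,0,0,-121,0],[36,0,0,-121,0]]
  ]
}}

```text
t: 11.8
tcp_pos: [0.494, 0.3465, 0.0253]
eef_rot: [0.0, 0.708, 0.706, 0.001]
force: [-0.1, 1.3, -1.0]
gripper_width: 0.0436
finger_force: 0.0
```

Request:
{"op": "step_arm", "data": {
  "commands": [
    [[30,0,0,0,0],[25,0,0,0,0],[20,0,0,0,0],[15,0,0,0,0],[15,0,0,0,0],[15,0,0,0,0]]
  ]
}}

```text
t: 12.4
tcp_pos: [0.4938, 0.3464, 0.0251]
eef_rot: [0.0, 0.708, 0.706, 0.0]
force: [-0.6, -1.7, 6.8]
gripper_width: 0.0308
finger_force: 58.7
```

Request:
{"op": "step_arm", "data": {
  "commands": [
    [[15,0,0,5,0],[15,0,0,20,0],[15,0,0,50,0],[15,0,0,90,0],[15,0,0,120,0],[15,0,0,120,0],[15,0,0,120,0]]
  ]
}}

```text
t: 13.1
tcp_pos: [0.4936, 0.346, 0.1452]
eef_rot: [0.0, 0.708, 0.706, 0.001]
force: [-0.9, -0.3, -4.4]
gripper_width: 0.0309
finger_force: 60.1
```

Run:
```python
from h import *
s=snap('side','side2'); t=snap('top','top2');o=monitor.observe();print(o['tcp_pos'],o['force'],o['gripper_width'])
x,y,z=o['tcp_pos']
print(proj(s,[x,y,z]),proj(t,[x,y,z]))
cv2.imwrite('pics/crop3.png',np.hstack([cv2.resize(s['img'][180:430,230:430],(480,600)),])[:,:,::-1])
```

```text
[0.49287195 0.34547978 0.14336625] [ 0.65077136  0.19725218 -4.24940097] 0.030606215289428054
(np.float64(335.3021989481009), np.float64(318.1493156799915)) (np.float64(139.43232181568501), np.float64(270.6525545466283))
```

View pics/crop3.png

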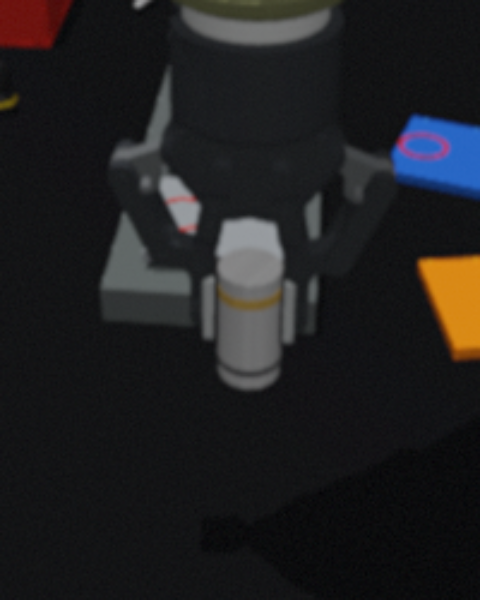

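The crop shows the master held upright between the pads at (249,320), clear of the bench. I'll carry it above the middle ring.

Request:
{"op": "step_arm", "data": {
  "commands": [
    [[15,5,-30,0,0],[15,12,-75,0,0],[15,20,-120,0,0],[15,27,-165,0,0],[15,34,-210,0,0],[15,41,-255,0,0],[15,48,-300,0,0],[15,55,-340,0,0],[15,60,-365,0,0],[15,60,-375.5,0,0]]
  ]
}}

```text
t: 14.2
tcp_pos: [0.5531, -0.0328, 0.1427]
eef_rot: [-0.001, 0.71, 0.704, -0.001]
force: [0.2, 0.6, -4.1]
gripper_width: 0.0309
finger_force: 60.1
```

Request:
{"op": "step_arm", "data": {
  "commands": [
    [[15,0,0,-15,0],[15,0,0,-35,0],[15,0,0,-50,0],[15,0,0,-58,0],[15,0,0,-60,0],[15,0,0,-60,0],[15,0,0,-60,0]]
  ]
}}

```text
t: 14.9
tcp_pos: [0.5538, -0.029, 0.0847]
eef_rot: [0.0, 0.708, 0.706, 0.0]
force: [0.7, -0.6, -2.3]
gripper_width: 0.0308
finger_force: 60.1
```

Run:
```python
from h import *
s=snap('side','side3'); o=monitor.observe();print(o['tcp_pos'],o['force'],o['gripper_width'])
print([proj(s,p) for p in ([.5535,-.0297,.047],[.5535,-.0297,.060],[.5535,-.0297,.125])])
cv2.imwrite('pics/crop4.png',cv2.resize(s['img'][160:280,260:420],(800,600),interpolation=2)[:,:,::-1])
```

```text
[ 0.5539472  -0.02913575  0.08489653] [-1.13358112e-01 -2.41639742e-03 -2.97410828e+00] 0.030733930158508577
[(np.float64(312.43530680761256), np.float64(233.84304674080317)), (np.float64(312.3902124315737), np.float64(228.12463613182993)), (np.float64(312.1552053415417), np.float64(198.32342465337533))]
```

View pics/crop4.png

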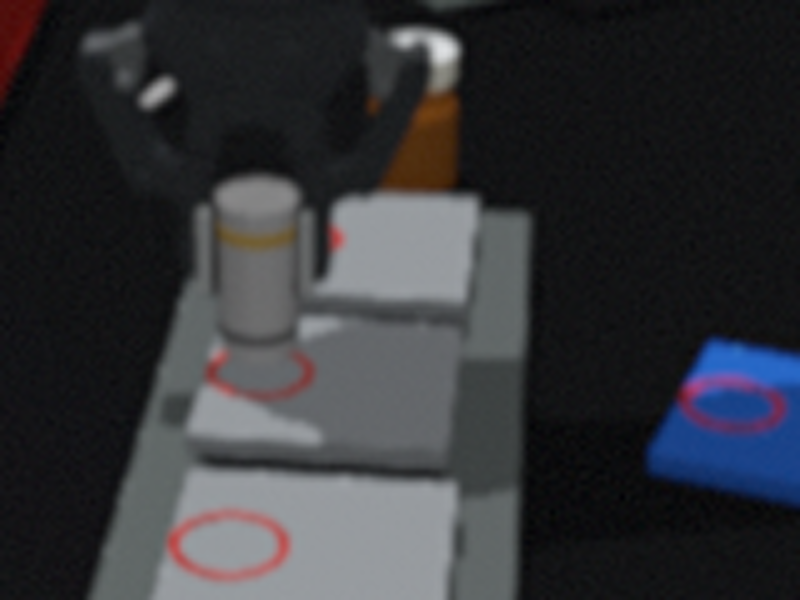

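The master's axis is at crop u≈257.5 against 260.5 for the ring centre, so it is about 1 mm too far in +x. I'll lower it to about 3 mm above the plate and measure again.

Request:
{"op": "step_arm", "data": {
  "commands": [
    [[15,-1,0,-5,0],[15,-1,0,-9,0],[15,-1,0,-10,0],[15,-1,0,-10,0],[15,-1,0,-10,0]]
  ]
}}

```text
t: 15.45
tcp_pos: [0.5526, -0.0293, 0.0742]
eef_rot: [-0.0, 0.708, 0.706, -0.0]
force: [0.3, -0.0, -3.4]
gripper_width: 0.0308
finger_force: 60.1
```

Run:
```python
from h import *
s=snap('side','side4'); o=monitor.observe();print(o['tcp_pos'],o['force'])
x,y,z=o['tcp_pos']; zb=z-.0251
im=cv2.resize(s['img'][160:280,260:420],(800,600),interpolation=2)
th=np.linspace(0,2*np.pi,60)
def c(cx,cy,r,z,col):
    p=np.array([proj(s,[cx+r*np.cos(a),cy+r*np.sin(a),z]) for a in th]); p=((p-[260,160])*5+2).astype(int)
    cv2.polylines(im,[p],True,col,1)
c(.5535,-.0297,.0195,.047,(0,255,0)); c(x,y-.001,.016,zb,(0,255,255)); c(x,y-.001,.016,zb+.065,(0,255,255))
cv2.imwrite('pics/crop5.png',im[150:450,100:400].repeat(2,0).repeat(2,1)[:,:,::-1])
```

```text
[ 0.55264167 -0.02927201  0.07431771] [ 0.79636855  0.25731187 -4.77711929]
```

View pics/crop5.png

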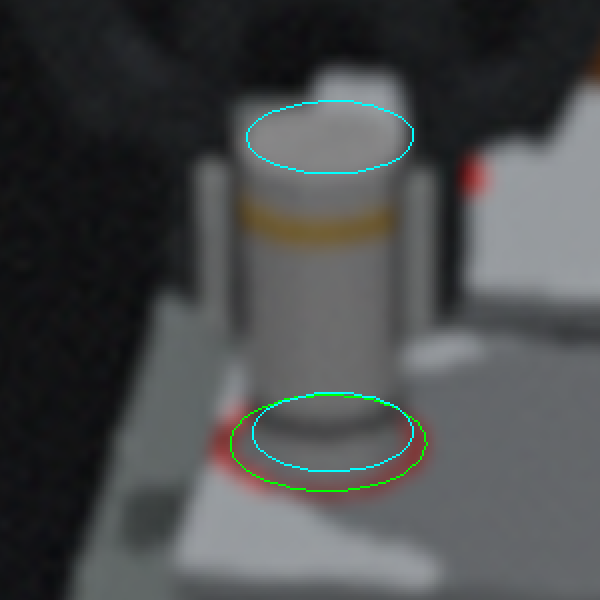

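Run:
```python
from h import *
s=snapshot('side'); im=cv2.imread('pics/side0.png')[:,:,::-1].copy(); i2=cv2.imread('pics/side4.png')[:,:,::-1]
hsv=cv2.cvtColor(im,cv2.COLOR_RGB2HSV); h=hsv[...,0]
m=((hsv[...,1]>70)&((h<12)|(h>168))&(im[...,0]>110)).astype(np.uint8); r=np.zeros_like(m); r[195:285,285:345]=1; m*=r
for c in cv2.findContours(m,0,2)[0]:
    if len(c)<15: continue
    f=np.zeros_like(m); cv2.drawContours(f,[c],-1,1,-1)
    M=cv2.moments(f,True); u,v=M['m10']/M['m00'],M['m01']/M['m00']
    ys,xs=np.nonzero(f); print(u,v,xs.min(),xs.max(),ys.min(),ys.max(),ray(s,u,v,.047).round(4))
print('col side4 u=312',[(v,i2[v,312].tolist()) for v in range(230,266,1)])
print('col side0 u=333',[(v,im[v,333].tolist()) for v in range(396,416)])
```

```text
304.468085106383 268.82978723404256 293 317 262 275 [0.5568 0.0967 0.047 ]
319.5217391304348 234.1304347826087 316 322 230 238 [ 0.5393 -0.0296  0.047 ]
303.44 233.92 301 307 230 238 [ 0.5714 -0.0281  0.047 ]
col side4 u=312 [(230, [106, 106, 105]), (231, [96, 96, 97]), (232, [79, 79, 80]), (233, [74, 74, 75]), (234, [92, 91, 93]), (235, [105, 105, 106]), (236, [106, 107, 108]), (237, [108, 102, 103]), (238, [112, 87, 88]), (239, [111, 76, 78]), (240, [109, 95, 97]), (241, [116, 118, 122]), (242, [135, 140, 144]), (243, [148, 152, 156]), (244, [151, 156, 160]), (245, [153, 157, 160]), (246, [148, 151, 156]), (247, [130, 134, 138]), (248, [100, 103, 106]), (249, [82, 85, 87]), (250, [78, 80, 83]), (251, [60, 62, 64]), (252, [37, 37, 39]), (253, [67, 68, 72]), (254, [120, 124, 127]), (255, [149, 152, 157]), (256, [153, 157, 161]), (257, [152, 156, 160]), (258, [151, 154, 159]), (259, [150, 154, 159]), (260, [150, 155, 159]), (261, [152, 153, 157]), (262, [159, 143, 145]), (263, [172, 120, 122]), (264, [174, 114, 116]), (265, [163, 137, 140])]
col side0 u=333 [(396, [108, 109, 109]), (397, [106, 105, 106]), (398, [107, 106, 108]), (399, [108, 108, 108]), (400, [107, 106, 107]), (401, [107, 107, 107]), (402, [106, 107, 108]), (403, [105, 105, 106]), (404, [92, 92, 93]), (405, [73, 73, 74]), (406, [70, 71, 72]), (407, [91, 92, 92]), (408, [105, 105, 106]), (409, [104, 105, 106]), (410, [86, 86, 86]), (411, [52, 52, 53]), (412, [22, 23, 24]), (413, [13, 16, 17]), (414, [18, 20, 21]), (415, [17, 18, 19])]
```

The side and top cameras agree on the y shift (about -375 mm). I'll set it down in small steps.

Request:
{"op": "step_arm", "data": {
  "commands": [
    [[15,0,0,-0.5,0],[15,0,0,-1,0],[15,0,0,-1.5,0],[15,0,0,-1.5,0]]
  ]
}}

```text
t: 15.95
tcp_pos: [0.5525, -0.0293, 0.0727]
eef_rot: [-0.0, 0.708, 0.706, -0.0]
force: [0.4, -0.4, -4.3]
gripper_width: 0.0307
finger_force: 60.1
```

Request:
{"op": "step_arm", "data": {
  "commands": [
    [[15,0,0,-0.5,0],[15,0,0,-0.8,0],[15,0,0,-0.8,0],[15,0,0,-0.8,0]]
  ]
}}

```text
t: 16.35
tcp_pos: [0.5526, -0.0293, 0.072]
eef_rot: [0.0, 0.708, 0.706, 0.0]
force: [-0.4, 0.7, -2.8]
gripper_width: 0.0304
finger_force: 60.1
```

Request:
{"op": "step_arm", "data": {
  "commands": [
    [[15,0,0,-0.4,0],[15,0,0,-0.4,0],[15,0,0,-0.4,0]]
  ]
}}

```text
t: 16.65
tcp_pos: [0.5526, -0.0293, 0.0717]
eef_rot: [0.0, 0.708, 0.706, -0.0]
force: [0.2, -0.8, -1.9]
gripper_width: 0.0307
finger_force: 60.1
```

Request:
{"op": "step_arm", "data": {
  "commands": [
    [[15,0,0,-0.3,0],[15,0,0,-0.3,0],[15,0,0,-0.3,0]]
  ]
}}

```text
t: 16.95
tcp_pos: [0.5527, -0.0293, 0.0714]
eef_rot: [0.0, 0.708, 0.706, 0.0]
force: [-1.0, -0.7, -0.2]
gripper_width: 0.0306
finger_force: 60.0
```

Request:
{"op": "step_arm", "data": {
  "commands": [
    [[31,0,0,0,0],[33,0,0,0,0],[36,0,0,0,0],[42,0,0,0,0],[50,0,0,0,0],[60,0,0,0,0],[60,0,0,0,0]]
  ]
}}

```text
t: 17.65
tcp_pos: [0.5526, -0.0293, 0.0713]
eef_rot: [0.0, 0.708, 0.706, -0.0]
force: [-1.0, -0.8, 0.0]
gripper_width: 0.06
finger_force: 0.0
```

Request:
{"op": "step_arm", "data": {
  "commands": [
    [[60,0,0,10,0],[60,0,0,30,0],[60,0,0,60,0],[60,0,0,100,0],[60,0,0,140,0],[60,-10,-50,140,0],[60,-20,-100,140,0],[60,-30,-150,140,0],[60,-40,-200,140,0],[60,-50,-250,140,0]]
  ]
}}

```text
t: 18.65
tcp_pos: [0.5028, -0.2763, 0.2123]
eef_rot: [0.0, 0.708, 0.706, 0.0]
force: [1.4, 0.3, 0.3]
gripper_width: 0.0599
finger_force: 0.0
```

Request:
{"op": "step_arm", "data": {
  "commands": [
    [[60,-10,-50,0,0],[60,-20,-100,0,0],[60,-30,-150,0,0],[60,-30,-150,0,0]]
  ]
}}

```text
t: 19.05
tcp_pos: [0.4698, -0.4321, 0.2116]
eef_rot: [0.001, 0.712, 0.703, -0.002]
force: [-0.6, 0.3, 0.3]
gripper_width: 0.0599
finger_force: 0.0
```

Run:
```python
from h import *
t=snap('top','top5'); s=snap('side','side5')
print('top: ring',proj(t,[.5535,-.0297,.047]),ray(t,334.3,238.7,.047))
cv2.imwrite('pics/crop6.png',np.hstack([cv2.resize(s['img'][185:265,280:360],(400,400),interpolation=2),cv2.resize(t['img'][205:285,295:375],(400,400),interpolation=2)])[:,:,::-1])
hsv=cv2.cvtColor(t['img'],cv2.COLOR_RGB2HSV);g=cv2.cvtColor(t['img'],cv2.COLOR_RGB2GRAY)
print(g[238,318:352].tolist());print(g[222:256,335].tolist())
```

```text
top: ring (np.float64(334.3343525413966), np.float64(238.66028186262895)) [ 0.55341651 -0.02962557  0.047     ]
[219, 218, 218, 218, 218, 218, 199, 171, 174, 145, 158, 223, 234, 233, 233, 233, 233, 233, 233, 233, 233, 233, 233, 233, 234, 227, 192, 205, 216, 218, 217, 217, 217, 216]
[147, 147, 147, 147, 146, 146, 152, 172, 211, 231, 234, 233, 233, 233, 233, 233, 233, 233, 233, 233, 233, 233, 230, 201, 126, 91, 99, 118, 130, 138, 169, 211, 217, 217]
```

View pics/crop6.png

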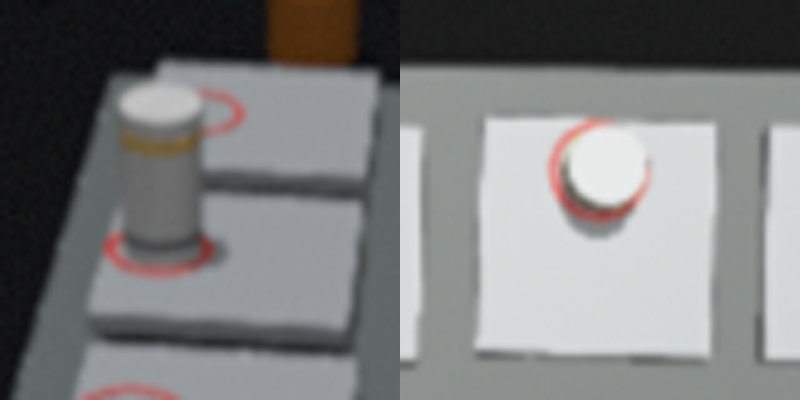

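Run:
```python
from h import *
t=snapshot('top'); g=cv2.cvtColor(t['img'],cv2.COLOR_RGB2GRAY)
m=np.zeros_like(g); m[224:252,324:350]=(g[224:252,324:350]>225)
c=max(cv2.findContours(m,0,2)[0],key=cv2.contourArea); e=cv2.minEnclosingCircle(c); M=cv2.moments(m,True)
u,v=M['m10']/M['m00'],M['m01']/M['m00'];print(e,u,v,ray(t,u,v,.112).round(4),ray(t,*e[0],.112).round(4),'want .5535 -.0297')
```

```text
((336.1875, 237.125), 7.214723110198975) 336.34355828220856 237.28220858895705 [ 0.5527 -0.0304  0.112 ] [ 0.5531 -0.0301  0.112 ] want .5535 -.0297
```

The crop shows the master upright inside the ring, at (160,250) in the side view and (606,166) in the top view. The top view puts it within about 1 mm of the ring's centre.

```bash
python3 -c "
from bench import job
print(job.close_job())"
```

```text
the job is handed in; nothing more can be done
None
```

The job is handed in: the middle plate is the steady one, since the left and right plates both dipped under the fingers. The master stands upright in the middle plate's red ring, within about 1 mm of centre by the top camera.

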